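Clamp the shed's solar battery

ROBOT

A 7-joint arm with a two-finger parallel gripper is mounted at the origin on the work surface. World frame = base frame: x ahead of the robot, y to its left, z up, the work surface at z = 0. Lengths are in m, angles in rad, forces in N, time in s.
With the tool pointing down it reaches from about 0.425 to 0.875 m from the base axis. Payload 4.7 kg.
Tool frame: the origin (TCP) lies midway between the tips of the shut fingers; the grasp point (between the pads) lies 19 mm behind it; z points along the fingers, y is the direction in which the jaws open and shut (so a half turn about z gives the same grasp; the last joint's range is limited). The gripper opens to 87 mm and grips with 3 to 60 N. Pads are 19 mm wide; open, the fingers measure 117 mm over their backs; the gripper's body (75 mm by 190 mm) begins 51 mm behind the grasp point.
Start: joints at [1.214, 0.321, -0.07, 1.45, 0.023, 1.371, -0.057], TCP at [0.236, -0.606, 0.223] pointing down, gripper open.
Joint ranges: [-2.86, 2.86], [-0.3, 2.09], [-1.38, 1.24], [0.06, 2.45], [-1.56, 4.7], [0.09, 2.05], [-2.69, 2.69]. Speed limits (rad/s): [2.57, 2.57, 3.14, 3.14, 3.14, 3.14, 3.14].

INTERFACE

Orientations are given as a rotation vector (axis times angle).
In Python, from bench import get_state, eyes, job gives the robot as it stands. The module is installed in compiled form; this text tells all that it offers.
- The arm moves only by the shell command python3 -m jog 'ROWS' [FORCE]. ROWS is JSON, a list that holds one entry, the list of rows, each a list of 5 numbers: the opening, from 0 (shut) to 1 (fully open), then the shift along the tool's x, y, z in units of 40 mm (1.0 is 40 mm), then the turn about the tool's z in units of 5 degrees (1.0 is 5 degrees). In form: [[[jaw, dx, dy, dz, turn], ...]]. A call has 1 to 10 rows; each row shifts and turns the commanded pose from where the row before left it, along the tool's axes as they then stand; what a row does not reach is not made up. A row lasts 1/8 s, in which the tool goes at most 62.5 mm and 10.7 degrees, less where a joint would pass 70% of its speed; a pose out of reach is approached as far as the arm can. A call is refused whole if a number of a shift passes 1 or a number of a turn 1, either way. A call with a gripper value outside its range is refused whole. The fingers move at their own pace and stop on an object; FORCE is the grip in N (left out, the last holds). Time passes only in rows, so rows that do not move let the fingers close. It gives the time, the measured TCP pose, the force and the opening at its end, in the units of the state.
- get_state(): the state, without advancing time (a new reading comes with each control period).
- eyes.get_image(name): name is "scene" or "top" or "wrist"; returns (picture, depth): 400x640x3 uint8, red, green, blue; 400x640 float32, m along the optical axis (not along the pixel's ray), 0 where there is no reading.
- eyes.camera_params(name): a dict with "camera_matrix" (3x3 intrinsics, pixels), "pose" (4x4, takes a point from camera to world coordinates); the wrist camera has in their place "mount" (4x4, takes a point from camera to tool coordinates, whose origin is the TCP and whose axes are the flange's). Camera axes: x right, y down, z forward; pixel columns grow to the right and rows downward; lengths in m; the calibration is good to about 2 mm. A picture is of the moment at which its call begins: read the wrist's pose just before it. camera_params takes no time and is no camera call.
- job.close_job(): hands the job in, once; it reports no verdict.
The state is a dict: "time": time; "joint_positions": joint angles; "qd": joint speeds; "joint_torque": joint torques, N m; "position": TCP position; "tool_rot": TCP orientation; "ft_force": force on the tool from outside, world axes, zero at the start; "torque": the same for the moment, N m; "grip_width": opening from 0.0 (shut) to 1.0 (fully open).
Only numpy, scipy, OpenCV 4.12 (cv2) and the standard library are available. Lean on these libraries where they do the work, as an engineer would, in place of code of your own. Each camera call takes 0.05 s, during which the arm holds its last target. There are 200 camera calls.

TASK

Swing the hold-down bar back over the battery until its hook is fully home around the stud, under the wing nut. Then do the wing nut up clockwise, in short turns clear of the conduit and the terminals, until you feel it bite on the bar, and give it about a quarter turn more: snug but no harder, or the battery's lid cracks. Let go, and leave the other things on the bench where they are.

Things in the scene. Friction and masses are not known exactly. Their poses are not given: they have to be found in the camera images.
- tray: fixed folded-steel battery tray, 116 mm (own x) by 215 mm (own y), rim 26 mm high; origin under its centre on the benchtop, z up. Carries a sealed 12 V battery, 98 x 151 mm, flat top 101 mm above the bench. Two upright M8 studs on its centre line: the bar's pivot 85.5 mm to its +y, the wing nut's stud 85.5 mm to its -y
- stud (a point): point on the axis of the wing nut's stud, 110 mm above the bench, level with the top face of the hold-down bar. The stud is 8 mm thick and ends 123.5 mm above the bench
- bar: galvanised hold-down bar, 28 mm wide, 5 mm thick, level just above the battery; it swings flat about the pivot stud. Origin on the pivot axis at its underside, 105 mm above the bench; it runs along its own -y. Starts swung 26 to 46 degrees out to the tray's -x side; swing it anticlockwise (from above) to its stop: home, its axes parallel to the tray's. Moved by 2.5 N at the tab, it stays where left
- hook (a point): centre of the slot (hook) in the bar's side, on the bar's top face, 171 mm out from the pivot; slot 12 mm wide, mouth towards the bar's +x. The stud stands here when the bar is home. A bent-up seat plate round the slot stands 0.3 to 2.7 mm above the bar's top, differently each time; the nut bears on it and must bite there
- tab (a point): middle of the upper edge of the bar's upright finger tab: black rubber, 8 mm thick (bar's x), 30 mm long (bar's y), 28 mm high above the bar; centred 110 mm out from the pivot and 10 mm to the bar's -x
- nut: cast wing nut already started on the stud, 30 mm high, wing tips 50 mm apart along its own +-y; origin on the stud axis at the underside of its 34 mm flange, z up. Flange and hub (17 mm thick) reach 10 mm up. Right-hand thread: clockwise from above goes down, 6 mm a turn. It starts 0.6 to 3.6 mm above the seat plate of the home bar, so it bites after 0.6 to 3.8 rad; measured poses do not tell where
- wings (a point): on the nut's axis, 19.5 mm above the nut's origin. Two flat upright wings, 8 mm thick (nut's x), 5 to 25 mm out on either side, 9 to 30 mm up: pinch them on the flats or across the tips. Loose, it turns with 0.04 N m. Past the bite torque grows 0.15 to 0.21 N m per rad, in sticks and slips (felt best on the flats, in slow little steps), clamping force 26 N per rad. It stays where left
- terminals: two black rubber terminal boots, 15 mm thick, 22 mm high, on the battery's top 38 mm to the tray's +x and 41.5 mm to either side along y (the nearer one is 58 mm from the nut's axis); origin at the centre of the battery's top
- conduit: fixed upright grey conduit, 25 mm thick, with a round base box 66 mm across and 32 mm high and an elbow at the top, 300 to 336 mm up, leading away from the battery. Its axis is 95 mm beyond the nut's axis on the tray's centre line (180.5 mm to the tray's -y): a wide gripper on the nut meets it when it points that way, which bounds each turn. Origin under its axis on the bench
- feeder: green plastic hopper bird feeder with hinged lid, 170 x 200 x 140 mm, bystander; origin at the centre of its underside
- saucer: white ceramic saucer, 140 mm across, bystander; origin at the centre of its underside
- cup: steel cup, 78 mm across, 85 mm high, bystander; origin at the centre of its underside
- spoon: wooden spoon 260 mm long, bystander; origin under its middle, handle to its -x
- scoop: metal seed scoop 225 mm long, bystander; origin under its back wall, handle to its -x
- spanner: steel open spanner 150 mm long lying in front of the battery stand, bystander; origin under its middle
- jar: glass jar with steel lid, 84 mm across, 130 mm high, bystander; origin at the centre of its underside
Not all that is in view belongs to the job. Leave any red look-alike of the tray alone.

How it is judged:
By the outcome, as a careful person would: the job done as asked, in the order asked, and still so for the second after the job is handed in, with the robot touching nothing.
It also fails if it takes over 72 s, if anything falls off the work surface, if the arm or the gripper's body presses on something with over 40 N, if the wrist force passes 120 N, or if a joint passes its speed limit or range.

## Working session

There is one attempt and no reset: what is moved stays moved. The work goes in short steps, Python scripts to look and compute and a shell command to move; the robot and the scene stay as the last step left them, time stands still between calls to the robot, and variables do not carry over. Pictures are saved under pics/ and viewed, about 8 in all and at most 12, crops included, and the job is handed in when it is done.

```bash
mkdir -p pics; cat > h.py <<'E'
import numpy as np,cv2
from bench import get_state,eyes,job
from scipy.spatial.transform import Rotation as R
def shot(n,f,crop=None,s=1):
    st=get_state(); im,d=eyes.get_image(n); p=eyes.camera_params(n)
    K=np.array(p["camera_matrix"])
    if "pose" in p: T=np.array(p["pose"])
    else:
        B=np.eye(4);B[:3,:3]=R.from_rotvec(st["tool_rot"]).as_matrix();B[:3,3]=st["position"];T=B@np.array(p["mount"])
    np.savez("pics/"+f+".npz",im=im,d=d,K=K,T=T)
    save(f,f,crop,s)
def save(f,o,crop=None,s=1):
    im=np.load("pics/"+f+".npz")["im"]
    if crop: a,b,c,e=crop; im=im[b:e,a:c]
    cv2.imwrite("pics/"+o+".png",cv2.resize(im[:,:,::-1],None,fx=s,fy=s,interpolation=cv2.INTER_CUBIC))
def pt(f,u,v,z=None,w=1):
    a=np.load("pics/"+f+".npz");K,T=a["K"],a["T"]
    r=np.linalg.inv(K)@[u,v,1]
    if z is None:
        q=a["d"][v-w:v+w+1,u-w:u+w+1]; q=q[q>0]; 
        return (T@np.r_[r*np.median(q),1])[:3]
    dr=T[:3,:3]@r; return T[:3,3]+dr*(z-T[2,3])/dr[2]
def proj(f,P):
    a=np.load("pics/"+f+".npz");K,T=a["K"],a["T"]
    c=np.linalg.inv(T)@np.r_[P,1]; q=K@c[:3]; return q[:2]/q[2]
E
python3 - <<'E'
from h import *
np.set_printoptions(precision=4,suppress=True)
s=get_state();print(s)
shot("top","top0");shot("scene","sc0")
for n in("top","scene"):print(eyes.camera_params(n))
print(eyes.camera_params("wrist"))
E
```

```text
{'time': 0.0, 'joint_positions': array([ 1.2141,  0.3218, -0.0701,  1.4517,  0.0226,  1.3708, -0.0569]), 'qd': array([ 0.0003, -0.    ,  0.0013,  0.0027,  0.0003,  0.0005,  0.0011]), 'joint_torque': array([  0.0001, -49.1287,  -0.4039, -31.2524,  -0.0639,   0.0438,
         0.0002]), 'position': array([ 0.2353, -0.6053,  0.2215]), 'tool_rot': array([-3.0859, -0.5789,  0.0007]), 'ft_force': array([-0.3446, -0.3047, -0.6686]), 'torque': array([-0.0552, -0.0363, -0.0061]), 'grip_width': 0.9966467419159942}
{'camera_matrix': array([[494.3793,   0.    , 313.8129],
       [  0.    , 494.3793, 197.8288],
       [  0.    ,   0.    ,   1.    ]]), 'pose': array([[ 0.0213, -0.9937,  0.1102,  0.3679],
       [-0.9998, -0.0214,  0.0002,  0.0282],
       [ 0.0022, -0.1102, -0.9939,  1.4593],
       [ 0.    ,  0.    ,  0.    ,  1.    ]])}
{'camera_matrix': array([[464.5183,   0.    , 310.4557],
       [  0.    , 464.5183, 192.9036],
       [  0.    ,   0.    ,   1.    ]]), 'pose': array([[ 0.806 ,  0.3782, -0.4553,  1.1493],
       [ 0.5914, -0.5434,  0.5957, -0.8078],
       [-0.0221, -0.7495, -0.6617,  1.0174],
       [ 0.    ,  0.    ,  0.    ,  1.    ]])}
{'camera_matrix': array([[285.9727,   0.    , 319.5406],
       [  0.    , 285.9727, 199.4037],
       [  0.    ,   0.    ,   1.    ]]), 'mount': array([[-0.0002, -0.9688, -0.2479,  0.0667],
       [ 1.    , -0.0003,  0.0002, -0.0005],
       [-0.0003, -0.2479,  0.9688, -0.1633],
       [ 0.    ,  0.    ,  0.    ,  1.    ]])}
```

View pics/top0.png

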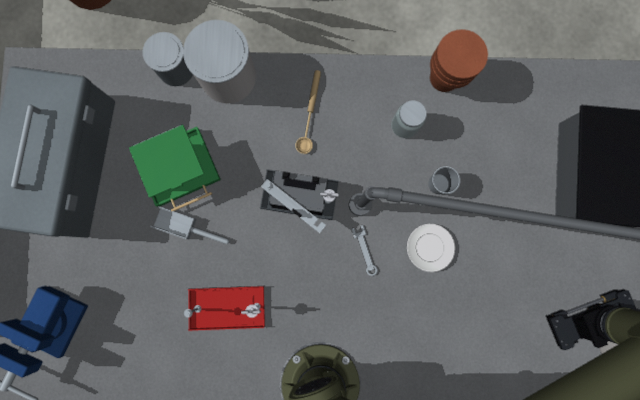

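View pics/sc0.png

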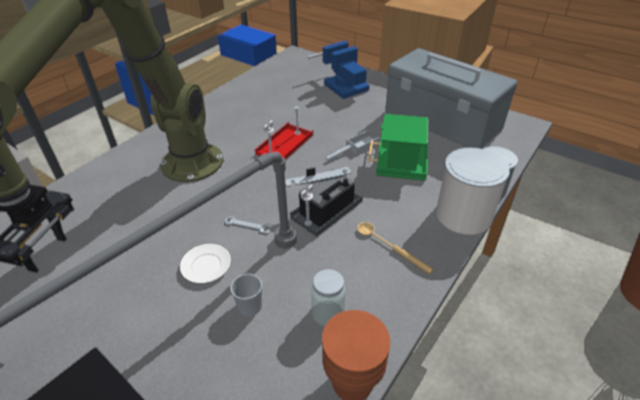

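```bash
python3 - <<'E'
from h import *
np.set_printoptions(precision=4,suppress=True)
save("top0","top0c",(245,155,395,245),5)
for n,z in(((267,184),.11),((330,195),.13),((372,190),.336),((361,206),.03),((322,230),.11)):
    print(n,pt("top0",*n,z),pt("top0",*n))
E
```

```text
(267, 184) [0.5531 0.1581 0.11  ] [0.5517 0.1571 0.12  ]
(330, 195) [ 0.524  -0.0153  0.13  ] [ 0.5243 -0.0154  0.1269]
(372, 190) [ 0.5134 -0.1045  0.336 ] [ 0.5146 -0.1057  0.3263]
(361, 206) [ 0.5055 -0.1091  0.03  ] [ 0.5005 -0.1041  0.082 ]
(322, 230) [0.4298 0.0042 0.11  ] [0.4346 0.0023 0.0044]
```

View pics/top0c.png

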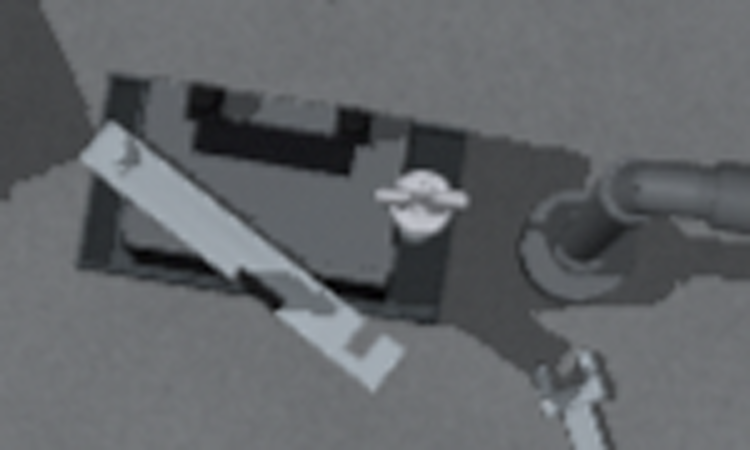

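```bash
python3 - <<'E'
from h import *
np.set_printoptions(precision=4,suppress=True)
c=lambda x,y,z:pt("top0",245+(x-2)/5,155+(y-2)/5,z)
piv=c(127,157,.115);nut=c(421,203,.122)
u=nut-piv;print("piv",piv,"nut",nut,np.hypot(*u[:2]),"yaw",np.degrees(np.arctan2(u[0],-u[1])))
A=c(112,122,.11);B=c(405,350,.11);C=c(80,158,.11);D=c(375,390,.11)
for p,q in((A,B),(C,D)):
    w=q-p;print("bar",np.degrees(np.arctan2(w[0],-w[1])),np.hypot(*w[:2]))
print("tab",c(262,287,.138))
print("tray corners",[c(*p,.026)[:2] for p in((110,75),(466,130),(436,322),(78,268))])
print("wings",[c(*p,.14)[:2] for p in((376,200),(467,200))])
for p in((372,190),(500,208),(639,237)):print("pipe",pt("top0",*p,.32))
print(R.from_rotvec(get_state()["tool_rot"]).as_matrix())
E
```

```text
piv [0.547  0.1492 0.115 ] nut [ 0.5243 -0.0123  0.122 ] 0.16307410989353804 yaw -8.017373492748384
bar -36.7241163847592 0.20446023974327512
bar -36.94232781078298 0.20633810288942656
tab [0.4752 0.0726 0.138 ]
tray corners [array([0.6072, 0.1687]), array([ 0.5791, -0.0407]), array([ 0.4661, -0.0251]), array([0.4931, 0.1837])]
wings [array([0.5233, 0.0125]), array([ 0.5243, -0.0364])]
pipe [ 0.5154 -0.1064  0.32  ]
pipe [ 0.4798 -0.4031  0.32  ]
pipe [ 0.4196 -0.7219  0.32  ]
[[ 0.932   0.3624 -0.0007]
 [ 0.3624 -0.932   0.0016]
 [-0.0001 -0.0017 -1.    ]]
```

```bash
python3 -m jog '[[[0.5,0,0,-1,-1],[0.5,0,0,-1,-1],[0.5,0,0,-1,-1],[0.5,0,0,-1,-1],[0.5,0,0,0,-0.8],[0.5,0,0,0,-0.8],[0.5,0,0,0,-0.8]]]' && python3 -m jog '[[[0.5,0.955,-0.26,0,0],[0.5,0.955,-0.26,0,0],[0.5,0.955,-0.26,0,0],[0.5,0.955,-0.26,0,0],[0.5,0.955,-0.26,0,0],[0.5,0.955,-0.26,0,0],[0.5,0.955,-0.26,0,0],[0.5,0.955,-0.26,0,0],[0.5,0.955,-0.26,0,0]]]' && python3 -m jog '[[[0.5,0.955,-0.26,0,0],[0.5,0.955,-0.26,0,0],[0.5,0.955,-0.26,0,0],[0.5,0.955,-0.38,0,0],[0.5,0.955,-0.38,0,0],[0.5,0.955,-0.38,0,0],[0.5,0.955,-0.38,0,0],[0.5,0.955,-0.38,0,0],[0.5,0.955,-0.38,0,0]]]'
python3 - <<'E'
from h import *
np.set_printoptions(precision=4,suppress=True)
shot("wrist","w0")
M=R.from_rotvec(get_state()["tool_rot"]).as_matrix();print(M)
for P in((.4738,.0743,.138),(.5251,-.013,.123),(.5477,.1564,.115)):print(proj("w0",P))
E
```

```text
time: 0.98
position: [0.2354, -0.6057, 0.382]
tool_rot: [-2.806, -1.411, -0.0]
ft_force: [0.3, 0.2, 0.2]
grip_width: 0.505
time: 2.1
position: [0.3665, -0.273, 0.3822]
tool_rot: [-2.808, -1.408, 0.001]
ft_force: [0.2, 0.2, 0.1]
grip_width: 0.501
time: 3.22
position: [0.4738, 0.0756, 0.3823]
tool_rot: [2.808, 1.407, -0.001]
ft_force: [1.3, -1.0, -1.4]
grip_width: 0.497
[[ 0.592   0.8059  0.0009]
 [ 0.8059 -0.592   0.0036]
 [ 0.0035 -0.0014 -1.    ]]
[320.4743 174.9584]
[381.6417 198.7644]
[327.5229  95.6923]
```

View pics/w0.png

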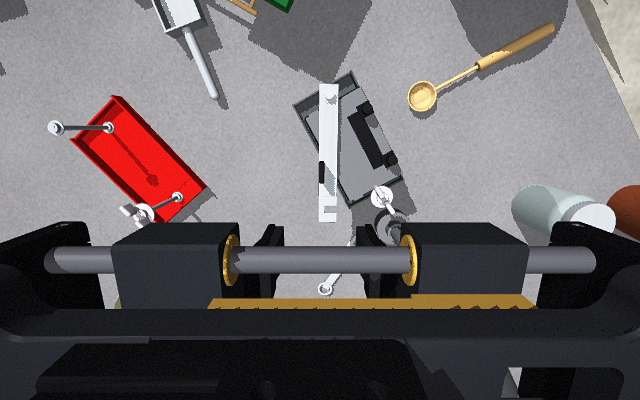

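```bash
python3 -m jog '[[[0.5,0,0,1,0],[0.5,0,0,1,0],[0.5,0,0,1,0],[0.5,0,0,1,0],[0.5,0,0,1,0],[0.5,0,0,1,0],[0.5,0,0,0.6,0],[0.5,0,0,0,0]]]' 6 && python3 -m jog '[[[0.0,0,0,0,0],[0.0,0,0,0,0],[0,0,0,0,0],[0,0,0,0,0],[0,0,0,0,0]]]' 6
python3 -c "
from h import *
s=get_state();print(s['ft_force'],s['torque'],s['position'])"
```

```text
time: 4.28
position: [0.472, 0.074, 0.1167]
tool_rot: [-2.806, -1.407, 0.006]
ft_force: [-0.1, -1.2, 0.1]
grip_width: 0.496
time: 4.9
position: [0.4745, 0.0741, 0.1189]
tool_rot: [2.808, 1.407, 0.002]
ft_force: [1.2, -1.5, 1.0]
grip_width: 0.092
[ 1.2060569  -1.53683202  1.00355492] [-0.12147644 -0.21212854 -0.08267675] [0.4744911  0.07410239 0.11892288]
```

```bash
python3 -m jog '[[[0,-0.006,0.12,0,-0.5],[0,-0.006,0.12,0,-0.5],[0,-0.006,0.12,0,-0.5],[0,-0.006,0.12,0,-0.5],[0,-0.006,0.12,0,-0.5],[0,-0.006,0.12,0,-0.5],[0,-0.006,0.12,0,-0.5],[0,-0.006,0.12,0,-0.5],[0,-0.006,0.12,0,-0.5],[0,-0.006,0.12,0,-0.5]]]'
python3 -c "
from h import *
s=get_state();print(s['ft_force'],s['torque'],s['position'])
M=R.from_rotvec(s['tool_rot']).as_matrix();print(np.degrees(np.arctan2(M[1,0],M[0,0])))
shot('wrist','w1',(200,20,480,230),2.5)"
```

```text
time: 6.15
position: [0.5155, 0.05, 0.1189]
tool_rot: [2.436, 1.982, -0.005]
ft_force: [-3.0, -3.5, 5.1]
grip_width: 0.096
[-3.03895785 -3.53220911  5.14572996] [-0.69989397  0.48690524 -0.09422614] [0.51547018 0.05002477 0.11886778]
78.25521839899906
```

View pics/w1.png

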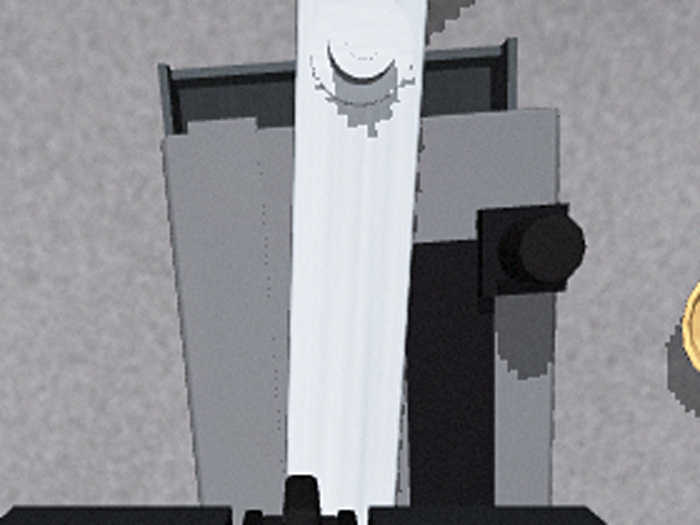

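```bash
for i in 1 2; do python3 -m jog '[[[0,-0.003,0.048,0,-0.2],[0,-0.003,0.048,0,-0.2],[0,0,0,0,0]]]'; done; python3 -m jog '[[[0,-0.003,0.048,0,-0.2],[0,0,0,0,0]]]'
```

```text
time: 6.58
position: [0.5195, 0.0488, 0.1189]
tool_rot: [2.403, 2.021, -0.004]
ft_force: [-1.9, -3.9, 4.7]
grip_width: 0.096
time: 6.95
position: [0.5233, 0.0478, 0.1189]
tool_rot: [2.367, 2.063, -0.004]
ft_force: [-2.1, -4.7, 4.9]
grip_width: 0.094
time: 7.2
position: [0.5251, 0.0473, 0.1189]
tool_rot: [2.349, 2.083, -0.004]
ft_force: [-2.2, -4.8, 5.1]
grip_width: 0.091
```

```bash
for i in 1 2; do python3 -m jog '[[[0,-0.002,0.036,0,-0.15],[0,0,0,0,0]]]'; done
```

```text
time: 7.45
position: [0.5259, 0.0472, 0.1188]
tool_rot: [2.336, 2.1, -0.006]
ft_force: [-3.4, -4.9, 6.8]
grip_width: 0.097
time: 7.7
position: [0.5259, 0.0475, 0.1185]
tool_rot: [-2.321, -2.115, 0.009]
ft_force: [-6.7, -3.2, 8.4]
grip_width: 0.098
```

```bash
python3 -m jog '[[[0,0,0.04,0,0],[0,0,0,0,0],[0,0,0,0,0]]]';python3 -c "
from h import *
s=get_state();M=R.from_rotvec(s['tool_rot']).as_matrix();print(np.degrees(np.arctan2(M[1,0],M[0,0])))"; python3 -m jog '[[[0.3,0,0,0,0],[0.3,0,0,0,0],[0.4,0,0,0,0],[0.4,0,0,-1,0],[0.4,0,0,-1,0],[0.4,-0.5,0,-1,0],[0.4,-0.5,0,-1,0]]]'
python3 - <<'E'
from h import *
np.set_printoptions(precision=4,suppress=True)
shot("wrist","w2",(200,20,480,230),2.5)
s=get_state();print(s['ft_force'],s['torque'],s['joint_positions'])
for P in((.5251,-.013,.123),(.5477,.1564,.115)):print(proj("w2",P))
E
```

```text
time: 8.07
position: [0.526, 0.0479, 0.118]
tool_rot: [-2.319, -2.114, 0.013]
ft_force: [-9.4, -2.2, 8.3]
grip_width: 0.098
84.70308668895242
time: 8.95
position: [0.5261, 0.009, 0.28]
tool_rot: [2.319, 2.118, 0.001]
ft_force: [0.2, -0.7, -0.8]
grip_width: 0.401
[ 2.1248 -1.5049  2.5461] [-0.1058 -0.2977 -0.0002] [ 0.8273  0.095  -0.9398  1.6333  0.0813  1.4448 -0.2149]
[320.9611 205.65  ]
[327.9712  45.6589]
```

View pics/w2.png

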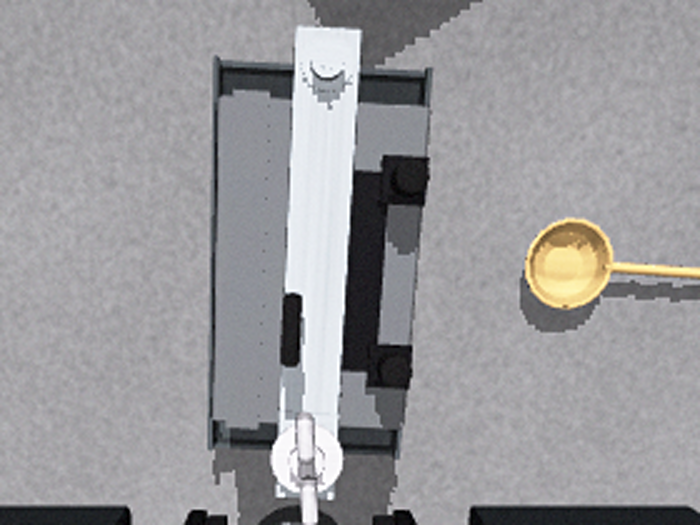

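```bash
python3 - <<'E'
from h import *
np.set_printoptions(precision=4,suppress=True)
c=lambda x,y,z:pt("w2",200+(x-1)/2.5,20+(y-1)/2.5,z)
def an(p,q,z):
    w=c(*q,z)-c(*p,z);return np.degrees(np.arctan2(w[0],-w[1]))
print("bar",an((298,28),(279,495),.11),an((361,30),(336,450),.11),"tray",an((217,60),(211,448),.026),an((432,68),(399,448),.026))
print("piv",c(327,70,.115),"nut flange",c(307,460,.122),"bar end",c(307,497,.11))
print("wings",c(306,415,.143),c(309,522,.143), "nutdepth",pt("w2",318,204),pt("w2",332,204))
print("batt",an((219,92),(217,415),.101))
save("w2","w2c",(290,165,350,220),10)
E
```

```text
bar -7.838195650797408 -7.784851249107848 tray -7.8301198261870235 -8.048898028296502
piv [0.5501 0.1543 0.115 ] nut flange [ 0.527 -0.011  0.122] bar end [ 0.5252 -0.0329  0.11  ]
wings [0.5286 0.0147 0.143 ] [ 0.5256 -0.0338  0.143 ] nutdepth [ 0.5219 -0.0101  0.1253] [ 0.5381 -0.0135  0.1181]
batt -7.200990363898985
```

View pics/w2c.png

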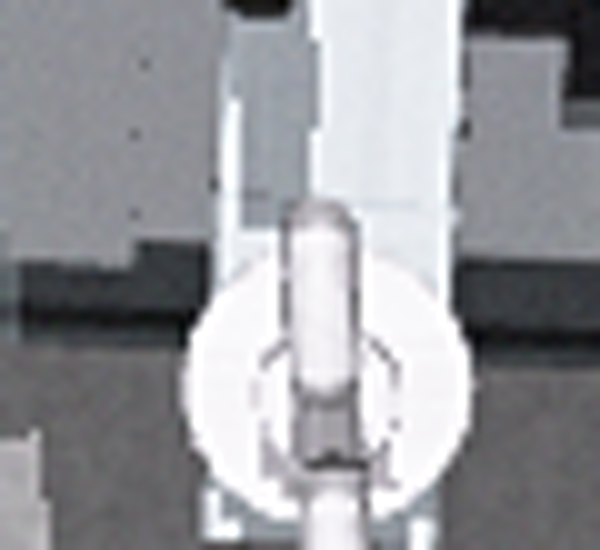

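```bash
cat > st.py <<'E'
from h import *
s=get_state();M=R.from_rotvec(s['tool_rot']).as_matrix()
print("t %.2f ang %.2f pos %s F %s Tz %.3f T %s g %.3f"%(s['time'],np.degrees(np.arctan2(M[1,0],M[0,0])),np.round(s['position'],4),np.round(s['ft_force'],1),s['torque'][2],np.round(s['torque'][:2],2),s['grip_width']))
E
python3 -m jog '[[[0.4,-0.5,0.06,0,-0.36],[0.4,0,0,1,0],[0.4,0,0,1,0],[0.4,0,0,0.9,0],[0.4,0,0,0.5,0],[0.4,0,0,0.38,0],[0.4,0,0,0,0],[0.4,0,0,0,0]]]' >/dev/null; python3 st.py;  python3 -m jog '[[[0.0,0,0,0,0],[0.0,0,0,0,0],[0,0,0,0,0],[0,0,0,0,0],[0,0,0,0,0]]]' 15 >/dev/null; python3 st.py
```

```text
t 10.00 ang 86.55 pos [ 0.5275 -0.011   0.1284] F [-0.4  0.1 -0.1] Tz -0.036 T [ 0.02 -0.11] g 0.399
t 10.62 ang 86.54 pos [ 0.5276 -0.0113  0.1276] F [ 4.6 -0.3 -1.8] Tz 0.045 T [-0.14 -1.05] g 0.089
```

```bash
python3 -m jog '[[[0,0,0.04,0,0],[0,0,0,0,0]]]'>/dev/null; python3 st.py; for i in 1 2 3 4 5 6 7 8 9 10 11 12 13 14 15; do python3 -m jog '[[[0,0,0,0.001,0.3],[0,0,0,0.001,0.3],[0,0,0,0,0]]]' >/dev/null; python3 st.py; done
```

```text
t 10.88 ang 86.55 pos [ 0.5277 -0.0113  0.1275] F [-1.  -1.1  4. ] Tz 0.046 T [-0.21  0.17] g 0.087
t 11.25 ang 83.47 pos [ 0.5278 -0.0114  0.1275] F [-1.4 -0.5  6. ] Tz -0.034 T [-0.19  0.42] g 0.088
t 11.62 ang 80.47 pos [ 0.5278 -0.0114  0.1274] F [-1.4 -1.1  6.2] Tz 0.017 T [-0.18  0.37] g 0.090
t 12.00 ang 77.47 pos [ 0.5278 -0.0113  0.1274] F [-1.8 -0.8  6. ] Tz 0.067 T [-0.21  0.38] g 0.091
t 12.38 ang 74.47 pos [ 0.5278 -0.0113  0.1273] F [-1.7 -1.1  5.7] Tz -0.018 T [-0.17  0.35] g 0.092
t 12.75 ang 71.47 pos [ 0.5279 -0.0113  0.1273] F [-2.8 -0.7  5.2] Tz -0.008 T [-0.21  0.38] g 0.090
t 13.12 ang 68.47 pos [ 0.5279 -0.0113  0.1273] F [-1.3 -1.2  6.2] Tz -0.034 T [-0.23  0.39] g 0.091
t 13.50 ang 65.47 pos [ 0.5279 -0.0114  0.1272] F [-2.7 -1.2  5.4] Tz -0.023 T [-0.25  0.41] g 0.089
t 13.88 ang 62.47 pos [ 0.5279 -0.0113  0.1271] F [-2.4 -0.6  6.1] Tz 0.022 T [-0.2   0.41] g 0.091
t 14.25 ang 59.47 pos [ 0.5279 -0.0114  0.1271] F [-2.2 -0.3  6.4] Tz 0.021 T [-0.21  0.38] g 0.089
t 14.62 ang 56.47 pos [ 0.5279 -0.0114  0.127 ] F [-2.3 -1.   6.4] Tz 0.039 T [-0.13  0.43] g 0.092
t 15.00 ang 53.47 pos [ 0.528  -0.0114  0.127 ] F [-2.3 -1.3  7. ] Tz -0.077 T [-0.24  0.45] g 0.087
t 15.38 ang 50.47 pos [ 0.528  -0.0114  0.1269] F [-1.5 -0.1  5.7] Tz 0.031 T [-0.16  0.4 ] g 0.089
t 15.75 ang 47.47 pos [ 0.528  -0.0114  0.1269] F [-1.7 -1.2  6.2] Tz -0.004 T [-0.15  0.46] g 0.091
t 16.12 ang 44.47 pos [ 0.528  -0.0114  0.1268] F [-2.3 -1.   6.4] Tz -0.007 T [-0.16  0.43] g 0.090
t 16.50 ang 41.47 pos [ 0.5281 -0.0115  0.1268] F [-2.2 -0.3  7.4] Tz 0.002 T [-0.2   0.46] g 0.086
```

```bash
sed -i 's/^print.*/&\nprint("   jt7 %.3f jt1 %.2f"%(s["joint_torque"][6],s["joint_torque"][0]))/' st.py
python3 -m jog '[[[0,0,0,0.002,0.4],[0,0,0,0.0,0.4],[0,0,0,0,0]]]' >/dev/null; python3 st.py
python3 -m jog '[[[0.3,0,0,0,0],[0.3,0,0,0,0],[0.66,0,0,-0.9,0],[0.66,0,0,0,-1],[0.66,0,0,0,-1],[0.66,0,0,0,-1],[0.66,0,0,0,-1],[0.66,0,0,0,-1],[0.66,0,0,0,-1],[0.66,0,0,0,-1]]]' >/dev/null; python3 st.py
python3 -m jog '[[[0.66,0,0,0,-1],[0.66,0,0,0,-1],[0.66,0,0,0,-1],[0.66,0,0,0,-1],[0.66,0,0,0,-1],[0.66,0,0,0,-1],[0.66,0,0,0,-1],[0.66,0,0,0,-1],[0.66,0,0,0,-1],[0.66,0,0,0,-1]]]' >/dev/null; python3 st.py
python3 -m jog '[[[0.66,0,0,0,-1],[0.66,0,0,0,0],[0.66,0,0,0,0]]]' >/dev/null; python3 st.py
python3 -c "
from h import *
shot('wrist','w3',(160,80,480,260),2.4)"
```

```text
t 16.88 ang 37.46 pos [ 0.5281 -0.0115  0.1267] F [-2.7 -0.3  6.6] Tz 0.064 T [-0.18  0.48] g 0.088
   jt7 -0.074 jt1 -0.58
t 18.12 ang 72.70 pos [ 0.5278 -0.011   0.1616] F [-0.2 -0.3  0.4] Tz 0.007 T [ 0.   -0.11] g 0.658
   jt7 -0.711 jt1 -0.35
t 19.38 ang 122.70 pos [ 0.5278 -0.0111  0.1616] F [-0.2  0.1  0.4] Tz -0.012 T [-0.02 -0.1 ] g 0.659
   jt7 -0.701 jt1 -0.41
t 19.75 ang 127.46 pos [ 0.528  -0.0112  0.1618] F [-0.4 -0.7  0.5] Tz 0.005 T [-0.01 -0.16] g 0.658
   jt7 -0.001 jt1 0.03
```

View pics/w3.png

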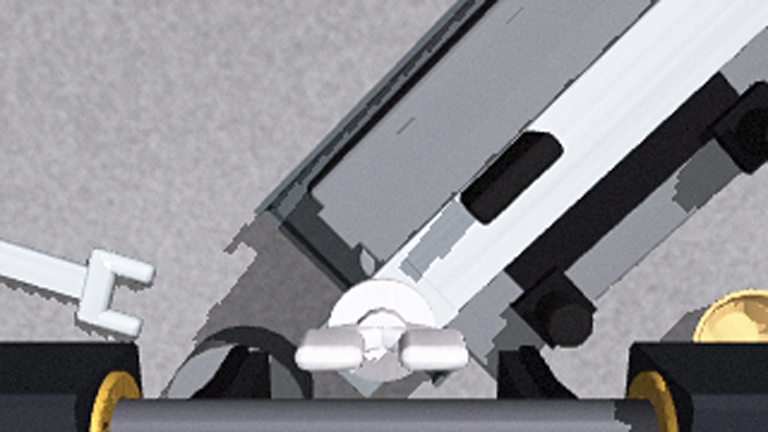

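```bash
python3 -m jog '[[[0.66,0,0,0.5,0],[0.66,0,0,0.34,0],[0.66,0,0,0,0],[0.5,0,0,0,0],[0.5,0,0,0,0],[0.5,0,0,0,0],[0.5,0,0,0,0]]]' 20 >/dev/null; python3 st.py
for i in 1 2 3 4 5 6 7 8 9 10 11 12 13 14 15 16 17 18; do python3 -m jog '[[[0.5,0,0,0.001,0.5],[0.5,0,0,0.001,0.5],[0.5,0,0,0,0]]]' >/dev/null; python3 st.py; done
```

```text
t 20.68 ang 127.53 pos [ 0.5278 -0.0116  0.1286] F [-3.2 -1.1  1.5] Tz -0.012 T [-0.24  0.61] g 0.571
   jt7 0.010 jt1 -0.72
t 21.05 ang 122.56 pos [ 0.5278 -0.0116  0.1285] F [-4.3 -1.   2.9] Tz -0.031 T [-0.32  0.83] g 0.572
   jt7 -0.092 jt1 -0.94
t 21.43 ang 117.60 pos [ 0.5278 -0.0115  0.1284] F [-4.5 -2.4  4.1] Tz -0.027 T [-0.39  1.  ] g 0.569
   jt7 -0.087 jt1 -1.09
t 21.80 ang 112.60 pos [ 0.5278 -0.0116  0.1283] F [-4.3 -2.3  4.7] Tz -0.086 T [-0.4   0.99] g 0.568
   jt7 -0.054 jt1 -1.08
t 22.18 ang 107.60 pos [ 0.5278 -0.0116  0.1282] F [-4.3 -2.   3.4] Tz -0.035 T [-0.39  0.94] g 0.570
   jt7 -0.055 jt1 -1.07
t 22.55 ang 102.60 pos [ 0.5278 -0.0116  0.1281] F [-4.3 -1.1  3.4] Tz -0.042 T [-0.39  1.01] g 0.568
   jt7 -0.055 jt1 -1.07
t 22.93 ang 97.61 pos [ 0.5278 -0.0116  0.1281] F [-4.4 -2.1  3.6] Tz -0.055 T [-0.36  0.99] g 0.570
   jt7 -0.064 jt1 -1.10
t 23.30 ang 92.62 pos [ 0.5279 -0.0115  0.128 ] F [-4.3 -1.8  4.3] Tz -0.054 T [-0.45  0.95] g 0.569
   jt7 -0.055 jt1 -1.10
t 23.68 ang 87.61 pos [ 0.5279 -0.0116  0.1279] F [-3.7 -1.9  3.9] Tz -0.066 T [-0.48  0.97] g 
[... 577 characters left out ...]
 F [-5.1 -1.5  3.7] Tz -0.004 T [-0.52  1.  ] g 0.571
   jt7 -0.057 jt1 -1.15
t 25.93 ang 57.65 pos [ 0.528  -0.0116  0.1274] F [-5.7 -2.7  3.4] Tz -0.042 T [-0.47  1.04] g 0.569
   jt7 -0.061 jt1 -1.18
t 26.30 ang 52.65 pos [ 0.528  -0.0116  0.1273] F [-5.3 -2.7  4.2] Tz -0.029 T [-0.51  1.  ] g 0.567
   jt7 -0.057 jt1 -1.19
t 26.68 ang 47.65 pos [ 0.528  -0.0116  0.1272] F [-4.2 -1.8  3.7] Tz -0.096 T [-0.5  1. ] g 0.573
   jt7 -0.057 jt1 -1.19
t 27.05 ang 42.66 pos [ 0.528  -0.0116  0.1271] F [-4.6 -0.9  4. ] Tz -0.083 T [-0.51  1.  ] g 0.573
   jt7 -0.061 jt1 -1.23
t 27.43 ang 37.65 pos [ 0.528  -0.0116  0.1271] F [-5.1 -2.1  3.2] Tz -0.001 T [-0.52  0.98] g 0.568
   jt7 -0.058 jt1 -1.24
```

```bash

python3 -m jog '[[[0.66,0,0,0,0],[0.66,0,0,0,0],[0.66,0,0,-0.9,0],[0.6,0,0,0,-1],[0.6,0,0,0,-1],[0.6,0,0,0,-1],[0.6,0,0,0,-1],[0.6,0,0,0,-1],[0.6,0,0,0,-1],[0.6,0,0,0,-1]]]' >/dev/null
python3 -m jog '[[[0.4,0,0,0,-1],[0.4,0,0,0,-1],[0.4,0,0,0,-1],[0.4,0,0,0,-1],[0.4,0,0,0,-1],[0.4,0,0,0,-1],[0.4,0,0,0,-1],[0.4,0,0,0,-1],[0.4,0,0,0,-1],[0.4,0,0,0,-1]]]' >/dev/null
python3 -m jog '[[[0.4,0,0,0,-1],[0.4,0,0,0,0],[0.4,0,0,0.9,0],[0.4,0,0,0.02,0],[0,0,0,0,0],[0,0,0,0,0],[0,0,0,0,0],[0,0,0,0,0],[0,0,0,0,0]]]' 20 >/dev/null; python3 st.py
for i in 1 2 3 4 5 6 7 8 9 10 11 ; do python3 -m jog '[[[0,0,0,0.001,0.4],[0,0,0,0.001,0.4],[0,0,0,0,0]]]' >/dev/null; python3 st.py; done
```

```text
t 31.05 ang 127.52 pos [ 0.5279 -0.0119  0.1269] F [-3.3 -0.8  7. ] Tz -0.039 T [-0.36  0.64] g 0.090
   jt7 -0.001 jt1 -0.85
t 31.43 ang 123.50 pos [ 0.5279 -0.0119  0.1268] F [-3.7 -1.1  5.4] Tz 0.006 T [-0.32  0.63] g 0.089
   jt7 -0.078 jt1 -0.90
t 31.80 ang 119.50 pos [ 0.5279 -0.0119  0.1268] F [-4.1 -1.2  6.2] Tz 0.045 T [-0.37  0.62] g 0.086
   jt7 -0.078 jt1 -0.91
t 32.17 ang 115.51 pos [ 0.5279 -0.0119  0.1267] F [-3.6 -1.4  6.3] Tz 0.048 T [-0.34  0.66] g 0.088
   jt7 -0.084 jt1 -0.92
t 32.55 ang 111.51 pos [ 0.5278 -0.0119  0.1266] F [-3.2 -1.5  5.9] Tz -0.017 T [-0.33  0.71] g 0.092
   jt7 -0.090 jt1 -0.93
t 32.92 ang 107.51 pos [ 0.5278 -0.0119  0.1266] F [-3.8 -1.8  5.7] Tz 0.067 T [-0.43  0.69] g 0.087
   jt7 -0.096 jt1 -0.94
t 33.30 ang 103.51 pos [ 0.5278 -0.0119  0.1265] F [-4.7 -2.   7.3] Tz 0.028 T [-0.4   0.75] g 0.093
   jt7 -0.106 jt1 -0.95
t 33.67 ang 99.51 pos [ 0.5278 -0.012   0.1264] F [-4.5 -1.8  7.1] Tz 0.056 T [-0.39  0.74] g 0.089
   jt7 -0.117 jt1 -0.95
t 34.05 ang 95.51 pos [ 0.5278 -0.012   0.1264] F [-3.8 -2.2  7.4] Tz 0.092 T [-0.41  0.86] g 0.088
   jt7 -0.129 jt1 -0.96
t 34.42 ang 91.52 pos [ 0.5278 -0.012   0.1263] F [-4.4 -1.2  7.1] Tz 0.044 T [-0.38  0.89] g 0.085
   jt7 -0.147 jt1 -0.95
t 34.80 ang 87.51 pos [ 0.5278 -0.012   0.1263] F [-4.9 -2.   7. ] Tz 0.071 T [-0.36  0.89] g 0.087
   jt7 -0.159 jt1 -0.96
t 35.17 ang 83.52 pos [ 0.5278 -0.012   0.1262] F [-4.  -1.6  6.8] Tz 0.083 T [-0.35  0.92] g 0.090
   jt7 -0.174 jt1 -0.95
```

```bash

for i in 1 2 3 4 5 6 7 8 9 10 11 ; do python3 -m jog '[[[0,0,0,0.001,0.4],[0,0,0,0.001,0.4],[0,0,0,0,0]]]' >/dev/null; python3 st.py; done
```

```text
t 35.55 ang 79.52 pos [ 0.5277 -0.012   0.1262] F [-4.7 -1.6  7.9] Tz 0.116 T [-0.41  0.92] g 0.092
   jt7 -0.185 jt1 -0.95
t 35.92 ang 75.52 pos [ 0.5277 -0.012   0.1261] F [-3.6 -2.1  7.2] Tz 0.083 T [-0.39  0.93] g 0.088
   jt7 -0.197 jt1 -0.95
t 36.30 ang 71.52 pos [ 0.5277 -0.012   0.126 ] F [-5.2 -1.7  8.5] Tz 0.067 T [-0.41  0.96] g 0.085
   jt7 -0.214 jt1 -0.94
t 36.67 ang 67.52 pos [ 0.5277 -0.012   0.126 ] F [-4.8 -1.5  7.3] Tz 0.134 T [-0.37  1.  ] g 0.087
   jt7 -0.216 jt1 -0.95
t 37.05 ang 63.53 pos [ 0.5277 -0.012   0.1259] F [-5.6 -1.9  8.8] Tz 0.208 T [-0.42  1.04] g 0.088
   jt7 -0.236 jt1 -0.93
t 37.42 ang 59.53 pos [ 0.5277 -0.012   0.1259] F [-5.2 -2.5  9. ] Tz 0.105 T [-0.44  1.08] g 0.087
   jt7 -0.247 jt1 -0.93
t 37.80 ang 55.53 pos [ 0.5277 -0.012   0.1258] F [-4.6 -1.2  9. ] Tz 0.174 T [-0.36  1.07] g 0.091
   jt7 -0.253 jt1 -0.92
t 38.17 ang 51.53 pos [ 0.5277 -0.012   0.1257] F [-5.3 -2.   8.9] Tz 0.217 T [-0.38  1.12] g 0.090
   jt7 -0.276 jt1 -0.91
t 38.55 ang 47.54 pos [ 0.5276 -0.012   0.1257] F [-5.7 -2.3  8.9] Tz 0.185 T [-0.42  1.11] g 0.088
   jt7 -0.280 jt1 -0.90
t 38.92 ang 43.54 pos [ 0.5277 -0.012   0.1257] F [-5.4 -1.7  9.8] Tz 0.283 T [-0.41  1.13] g 0.089
   jt7 -0.318 jt1 -0.87
t 39.30 ang 39.55 pos [ 0.5276 -0.0119  0.1256] F [-5.5 -2.3  8.9] Tz 0.268 T [-0.38  1.13] g 0.082
   jt7 -0.332 jt1 -0.86
```

```bash

python3 -m jog '[[[0,0,0,0.001,0.3],[0,0,0,0.001,0.3],[0,0,0,0,0]]]' >/dev/null; python3 st.py
python3 -m jog '[[[0.3,0,0,0,0],[0.3,0,0,0,0],[0.66,0,0,-0.9,0],[0.66,0,0,0,-1],[0.66,0,0,0,-1],[0.66,0,0,0,-1],[0.66,0,0,0,-1],[0.66,0,0,0,-1],[0.66,0,0,0,-1],[0.66,0,0,0,-1]]]' >/dev/null
python3 -m jog '[[[0.66,0,0,0,-1],[0.66,0,0,0,-1],[0.66,0,0,0,-1],[0.66,0,0,0,-1],[0.66,0,0,0,-1],[0.66,0,0,0,-1],[0.66,0,0,0,-1],[0.66,0,0,0,-1],[0.66,0,0,0,-1],[0.66,0,0,0,-1]]]' >/dev/null
python3 -m jog '[[[0.66,0,0,0,-1],[0.66,0,0,0,0],[0.66,0,0,0,0]]]' >/dev/null; python3 st.py
python3 -c "
from h import *
shot('wrist','w4',(160,80,480,260),2.4)"
```

```text
t 39.67 ang 36.56 pos [ 0.5277 -0.012   0.1255] F [-5.4 -2.1 10.9] Tz 0.283 T [-0.39  1.19] g 0.089
   jt7 -0.356 jt1 -0.81
t 42.55 ang 126.47 pos [ 0.5282 -0.0112  0.1603] F [ 0.2 -1.3 -0.6] Tz 0.024 T [ 0.05 -0.15] g 0.660
   jt7 0.000 jt1 0.03
```

View pics/w4.png

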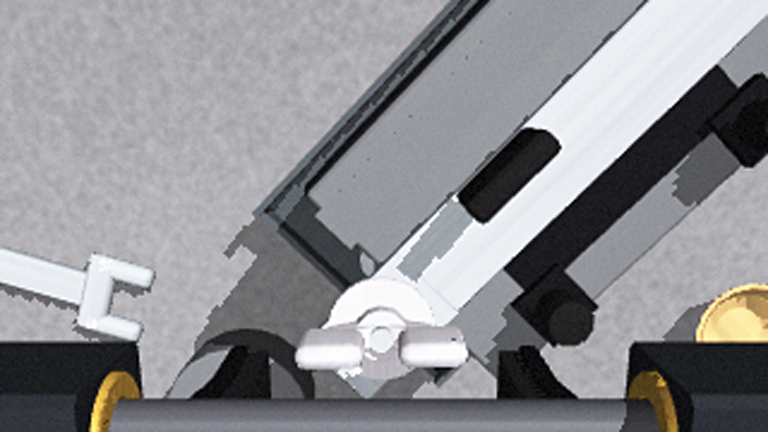

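```bash
python3 -m jog '[[[0.66,0,0,0.5,0],[0.66,0,0,0.35,0],[0.66,0,0,0,0],[0.5,0,0,0,0],[0.5,0,0,0,0],[0.5,0,0,0,0],[0.5,0,0,0,0]]]' 25 >/dev/null; python3 st.py
for i in 1 2 3 4 ; do python3 -m jog '[[[0.5,0,0,0.001,0.325],[0.5,0,0,0.001,0.325],[0.5,0,0,0,0]]]' >/dev/null; python3 st.py; done
```

```text
t 43.48 ang 126.53 pos [ 0.5277 -0.0116  0.1264] F [-2.9 -1.   0.5] Tz -0.018 T [-0.28  0.62] g 0.569
   jt7 -0.003 jt1 -0.78
t 43.85 ang 123.22 pos [ 0.5277 -0.0116  0.1263] F [-5.  -2.5  2.8] Tz 0.138 T [-0.48  0.97] g 0.565
   jt7 -0.203 jt1 -1.01
t 44.23 ang 119.98 pos [ 0.5277 -0.0116  0.1263] F [-5.3 -2.7  2.3] Tz 0.161 T [-0.44  0.96] g 0.566
   jt7 -0.236 jt1 -0.99
t 44.60 ang 116.74 pos [ 0.5277 -0.0116  0.1262] F [-5.1 -1.5  3.8] Tz 0.187 T [-0.39  0.98] g 0.567
   jt7 -0.254 jt1 -0.98
t 44.98 ang 113.49 pos [ 0.5277 -0.0116  0.1262] F [-4.8 -2.5  3.1] Tz 0.194 T [-0.47  1.  ] g 0.571
   jt7 -0.241 jt1 -0.99
```

```bash
python3 -m jog '[[[0.66,0,0,0,0],[0.66,0,0,0,0],[0.66,0,0,-0.9,0],[0.66,0,0,0,0],[0.66,0,0,0,0]]]' >/dev/null; python3 st.py
python3 -c "
from h import *
shot('wrist','w5')
# wing axis direction by bright pixels: compare w4 and w5
import numpy as np
a=[]
for f in('w4','w5'): save(f,f+'n',(270,195,370,245),7); a.append(cv2.imread('pics/'+f+'n.png'))
cv2.imwrite('pics/cmp.png',np.hstack(a)[:, :] if 0 else cv2.resize(np.vstack(a),None,fx=.85,fy=.85))"
```

```text
t 45.60 ang 113.54 pos [ 0.5284 -0.0111  0.1619] F [-0.6 -0.  -0.3] Tz -0.019 T [ 0.02 -0.08] g 0.659
   jt7 -0.002 jt1 -0.08
```

View pics/cmp.png

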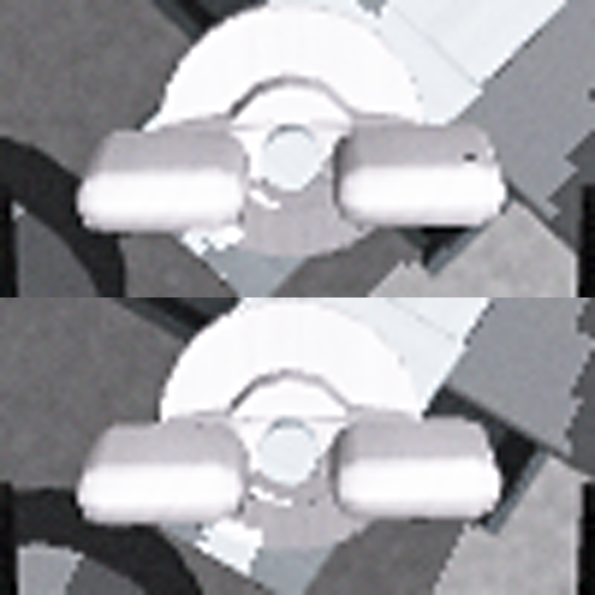

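```bash
python3 - <<'E'
from h import *
for f in('w3','w4','w5'):
    a=np.load("pics/"+f+".npz");K,T,d=a["K"],a["T"],a["d"]
    v,u=np.mgrid[:400,:640];P=np.stack([(u-K[0,2])/K[0,0]*d,(v-K[1,2])/K[1,1]*d,d,np.ones_like(d)],-1)@T.T
    r=np.hypot(P[...,0]-.528,P[...,1]+.0115)
    for zl in(.130,.134):
        m=(d>0)&(P[...,2]>zl)&(P[...,2]<.15)&(r<.03)&(r>.009)
        X=P[m][:,:2];w=np.linalg.eigh(np.cov(X.T))[1][:,1];print(f,zl,m.sum(),X.mean(0),P[m][:,2].max(),np.degrees(np.arctan2(w[1],w[0]))%180)
E
```

```text
w3 0.13 691 [ 0.52520636 -0.01034192] 0.14564647279047027 37.50412775313711
w3 0.134 617 [ 0.52537764 -0.01049238] 0.14564647279047027 37.531222652279354
w4 0.13 636 [ 0.52538117 -0.01057125] 0.14244558512431213 37.72297254953469
w4 0.134 559 [ 0.52551467 -0.01085274] 0.14244558512431213 37.690861735952524
w5 0.13 619 [ 0.52554897 -0.01028327] 0.14196652679474733 24.6904074186794
w5 0.134 538 [ 0.52566673 -0.01059024] 0.14196652679474733 24.657343257143623
```

```bash
python3 -m jog '[[[0.66,0,0,-1,0],[0.66,0,0,-1,0],[0.66,0,0,-1,0],[0.66,0,0,0,0],[0.66,0,0,0,0]]]'
python3 -c "
from h import *
shot('top','top1');shot('wrist','w6')
a=cv2.imread('pics/top1.png');b=cv2.imread('pics/w6.png')
cv2.imwrite('pics/fin.png',np.vstack([a[100:300,100:500],b[:260,120:520]]))"
```

```text
time: 46.28
position: [0.5277, -0.0113, 0.2808]
tool_rot: [-1.721, -2.627, 0.001]
ft_force: [-1.0, -0.9, -0.7]
grip_width: 0.659
```

View pics/fin.png

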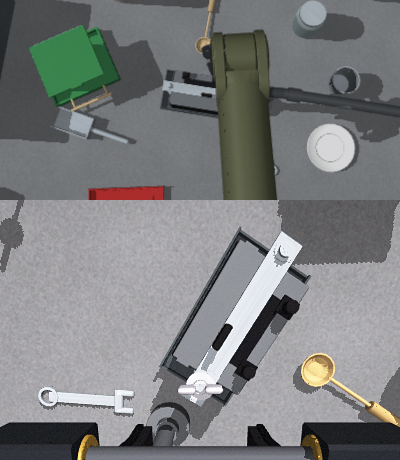

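The final view shows the bar parallel to the tray, with its end under the nut. The bystanders have not moved and the gripper is clear.

```bash
python3 -c "
from bench import job
print(job.close_job())"
```

```text
the job is handed in; nothing more can be done
None
```

The bar is home around the stud, the wing nut is snug, and I handed the job in at about 46 s with the gripper open and clear.

- **Bar:** I pinched the tab and swung the bar about 29° to its stop, pressing on to about 10 N there. A wrist picture put the bar at -7.8° and the tray at -7.9°, so it is parallel and home.
- **Nut:** I turned it clockwise in four short strokes, two on the flats and two across the tips, each kept within about 45° of the tray's cross axis to stay clear of the conduit.
    - **Bite:** The last joint's torque stayed flat for roughly 145–155° of turning, then rose steadily at about 0.2 N m per rad. I took that as the bite.
    - **Past the bite:** The measured wing angle puts the nut 86–93° further on, against the 90° asked.
- **Final look:** The bar is still home and the bystanders in view have not moved.

**Readings that disagreed:**
- **Bite angle:** The torque rise began gradually, so the bite is known only to about 4° either way.
- **Last stroke's torque:** The joint torque read about 0.25 N m in the tips grip, against 0.36 N m on the flats just before. It looked like slipping, but the depth images showed the nut had followed, going from 37.7° to 24.7°. I relied on the angle.
- **Wrist torque sensor:** It was noisy, about 0.045 N m, and was only a rough cross-check.

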